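# Seat the loose cover on the console's power housing

### The arm

A 6-joint arm with a two-finger parallel gripper is mounted at the origin on the work surface. World frame = base frame: x ahead of the robot, y to its left, z up, the work surface at z = 0. Lengths are in m, angles in rad, forces in N, time in s.
With the tool pointing down it reaches from about 0.25 to 0.775 m from the base axis. Payload 8.9 kg.
Tool frame: the origin (TCP) lies at the very end of the fingers, on their centre line; the grasp point (between the pads) lies env.grasp_offset behind it (env.grasp_offset is the distance from the TCP to the grasp point, in m); z points along the fingers, y is the direction in which the jaws open and shut (so a half turn about z gives the same grasp; the last joint's range is limited). The gripper opens to 85 mm and grips with 20 to 120 N. Pads are 22 mm wide; open, the fingers measure 114 mm over their backs; the gripper's body (76 mm by 85 mm) begins 54 mm behind the grasp point. The pads swing forward as they close: fully open they stand 13 mm farther back than shut.
Start: joints at [1.027, 0.291, -0.153, 1.127, 0, 1.431], TCP at [0.207, 0.483, 0.231] pointing down, gripper open.
Joint ranges: [-2.52, 2.52], [-0.91, 1.74], [-1.3, 1.37], [-1.96, 2.02], [-1.52, 1.47], [-3.14, 3.14]. Speed limits (rad/s): [2.22, 2.22, 2.79, 3.14, 3.14, 3.14].

### API

Orientations are given as a unit quaternion [x, y, z, w].
In Python, from bench import sensors, cams, job, env gives the robot as it stands. The module is installed in compiled form; this text tells all that it offers.
- The arm moves only by the tool carry_out, never from a script. Its argument "motion" is a list of rows, each a list of 5 numbers: the closure, from 0 (fully open) to 1 (shut), then the shift along the tool's x, y, z in cm, then the turn about the tool's z in degrees. In form: [[grip, x, y, z, roll], ...]. A call has 1 to 5 rows; each row shifts and turns the commanded pose from where the row before left it, along the tool's axes as they then stand; what a row does not reach is not made up. A row lasts 1/10 s, in which the tool goes at most 50 mm and 8.59 degrees, less where a joint would pass 70% of its speed; a pose out of reach is approached as far as the arm can. A call is refused whole if a number of a shift passes 5 or a number of a turn 8.59, either way. A call with a gripper value outside its range is refused whole. The fingers move at their own pace and stop on an object; "grip_force" is the grip in N (left out, the last holds). Time passes only in rows, so rows that do not move let the fingers close. It gives the time, the measured TCP pose, the force and the opening at its end, in the units of the state.
- sensors.read_state(): the state, without advancing time (a new reading comes with each control period).
- cams.read_camera(name): name is "scene" or "top" or "wrist"; returns the picture (400x640x3 uint8, red, green, blue); there is no depth.
- cams.camera_params(name): a dict with "intrinsics" (3x3 intrinsics, pixels), "xyz" and "orientation" of the camera in the world. Camera axes: x right, y down, z forward; pixel columns grow to the right and rows downward; lengths in m; the calibration is good to about 2 mm. A picture is of the moment at which its call begins: read the wrist's pose just before it. camera_params takes no time and is no camera call; for the wrist camera it gives the pose at the moment of the call.
- job.close_job(): hands the job in, once; it reports no verdict.
The state is a dict: "time": time; "joint_positions": joint angles; "dq": joint speeds; "joint_efforts": joint torques, N m; "tcp_pos": TCP position; "eef_rot": TCP orientation; "wrist_force": force on the tool from outside, world axes, zero at the start; "torque": the same for the moment, N m; "gripper_width": finger opening in m.
Only numpy, scipy, OpenCV 4.12 (cv2) and the standard library are available. Lean on these libraries where they do the work, as an engineer would, in place of code of your own. Each camera call takes 0.05 s, during which the arm holds its last target.

### The job

The flat metal cover of the white power housing is lying crooked on the tips of the housing's four pins. Nudge it up against the two raised stop ribs so that its holes drop over the pins and it sits fully down, flat on the housing's rim. Leave the other things on the bench where they are and let go at the end.

Things in the scene. Friction and masses are not known exactly. Their poses are not given: they have to be found in the camera images.
- housing: White plastic open-topped box fixed to the bench, 158 (x) by 198 (y) by 55 mm high, walls 8 mm; origin at the centre of its underside, on the bench. Flat rim 55 mm up. Four pins stand inside the corners; raised stop ribs stand on its +x and +y sides only. At yaw 0 its +x side faces away from the robot, +y to the robot's left; it may be turned up to 0.65 rad about the vertical.
- seat (a point): Centre of the opening at rim height, axes as the housing; the seated cover's origin belongs here. Tapered steel pins at x = +-42, y = +-62 mm from here rise 9 mm above the rim, 8 mm thick at the foot, 4 mm at the tip, on bosses level with the rim.
- stop_far (a point): Middle of the top inner edge of the +x stop rib: 76 mm in +x from the seat, 16 mm above the rim. The rib runs along y, 150 mm long, 6 mm thick.
- stop_left (a point): Middle of the top inner edge of the +y stop rib: 96 mm in +y from the seat, 16 mm above the rim. The rib runs along x, 110 mm long, 6 mm thick. A cover touching both ribs has its holes over the pins to within 1 mm.
- cover: Loose flat aluminium plate 150 (x) by 190 (y) by 5 mm, 0.2 to 0.33 kg, with 14 mm through holes at x = +-42, y = +-62 mm; origin at the centre of its underside. Starts level on the pin tips, 9 mm above the rim, 12 to 23 mm off its seat to the housing's -x, 17 to 26 mm to its -y, turned up to 0.1 rad. It slides with a few newtons; when its holes meet the pins it falls onto the rim.
- tape_roll: Bystander: roll of brown tape lying flat, 90 mm across, 24 mm high, on the housing's +y side; origin at the centre of its underside.
- driver: Bystander: screwdriver lying on the bench on the housing's +y side, along x; origin near its middle.
- parts_bin: Bystander: small open blue bin, 70 by 110 by 45 mm high, beyond the housing's +x side; origin at the centre of its underside.
- dial: Bystander: black cylindrical knob cap standing on the bench beside the housing's -y side, 32 mm across, 16 mm high; origin at the centre of its underside.
There are look-alikes about, which are no part of the job. What is meant by the cover is not blue, green or purple, and is the larger of those in its own colour.

How it is judged:
By the outcome, as a careful person would: the job done as asked, in the order asked, and still so for the second after the job is handed in, with the robot touching nothing.
It also fails if it takes over 72 s, if anything falls off the work surface, if the arm or the gripper's body presses on something with over 40 N, if the wrist force passes 120 N, or if a joint passes its speed limit or range.

## Working session

There is one attempt and no reset: what is moved stays moved. The work goes in short steps, Python scripts to look and compute and a tool call to move; the robot and the scene stay as the last step left them, time stands still between calls to the robot, and variables do not carry over. Pictures are saved under pics/ and viewed, and the job is handed in when it is done.

Besides the shell and the picture viewer there is one more tool, called after "Emit:" as a command line: name --pt "numbers of a row" for each row, then --argument value for the rest. carry_out: Moves the arm, as the interface text tells. Its arguments: {"type":"object","properties":{"motion":{"type":"array"},"grip_force":{"type":"number"}},"required":["motion"]}

```bash
mkdir -p pics; python3 - <<'E'
from bench import sensors,cams,env
import cv2
s=sensors.read_state();print(s['time'],s['tcp_pos'],s['eef_rot'],s['gripper_width'],env.grasp_offset)
for n in ['scene','top']:
    p=cams.camera_params(n);print(n,p)
    cv2.imwrite(f'pics/{n}0.png',cams.read_camera(n)[:,:,::-1])
E
```

```text
0.0 [0.2065194  0.48218965 0.23073129] [ 2.01018252e-01  9.79587269e-01 -6.29143122e-04 -2.21059445e-04] 0.08546803609869916 0.0187
scene {'intrinsics': array([[387.55969307,   0.        , 318.91673725],
       [  0.        , 387.55969307, 201.74474453],
       [  0.        ,   0.        ,   1.        ]]), 'xyz': array([ 1.04586168, -0.29520412,  0.7728162 ]), 'orientation': array([ 0.82746379,  0.41728097, -0.17392563, -0.33306178])}
top {'intrinsics': array([[459.62611487,   0.        , 321.12609231],
       [  0.        , 459.62611487, 190.90770147],
       [  0.        ,   0.        ,   1.        ]]), 'xyz': array([0.4201495 , 0.06759308, 1.09129559]), 'orientation': array([ 0.71077402, -0.70198107,  0.02604122, -0.03667038])}
```

View pics/scene0.png

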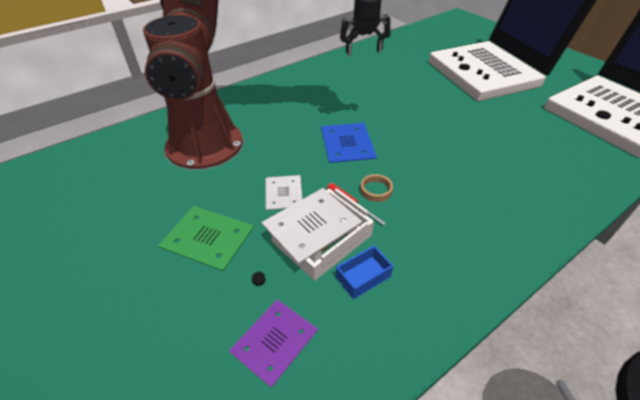

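View pics/top0.png

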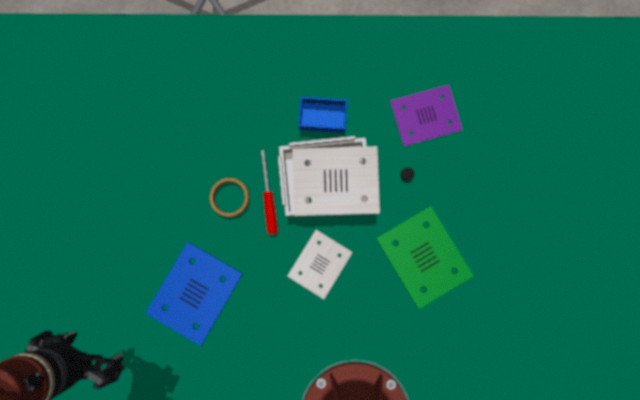

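Candidates (top view): grey plates at (336,180) and (320,264), blue (195,293), green (425,257), purple (426,115). The one at (336,180) fits: it isn't a coloured plate, it is the larger of the two grey ones, and it lies on the housing. I'll confirm in a crop.

```bash
python3 - <<'E'
import cv2
im=cv2.imread('pics/top0.png')[125:305,260:400]
cv2.imwrite('pics/c0.png',cv2.resize(im[:105],None,fx=5.5,fy=5.5,interpolation=cv2.INTER_CUBIC))
im=cv2.imread('pics/scene0.png')[170:285,250:400]
cv2.imwrite('pics/c1.png',cv2.resize(im,None,fx=5,fy=5,interpolation=cv2.INTER_CUBIC))
E
```

```text
(no output)
```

View pics/c0.png

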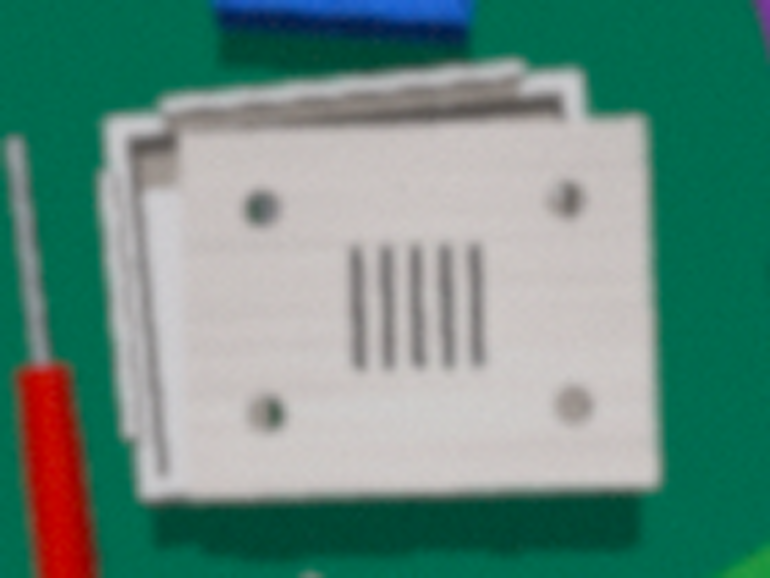

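View pics/c1.png

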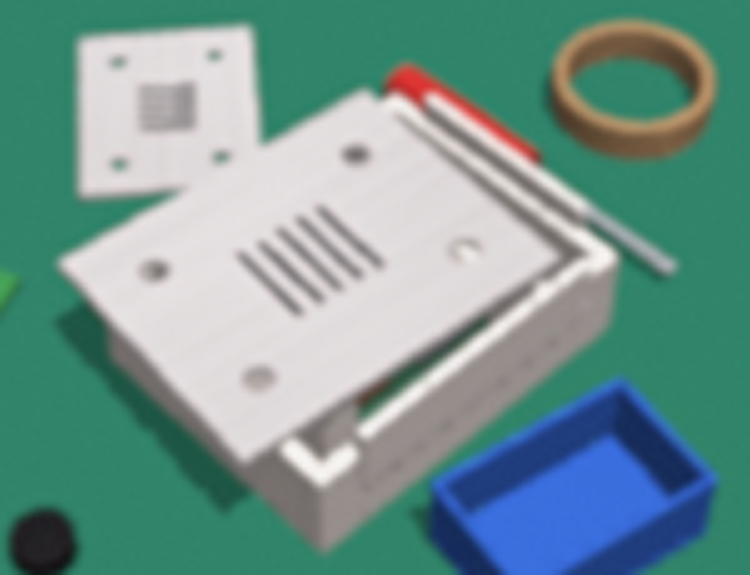

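Confirmed: the large grey plate with four holes lies crooked on the housing, and the smaller grey one is on the bench. Next, ray casting.

```bash
cat > h.py <<'E'
import numpy as np,cv2
from bench import cams,sensors
from scipy.spatial.transform import Rotation as R
def ray(n,uv,z,p=None):
    p=p or cams.camera_params(n)
    uv=np.atleast_2d(np.array(uv,float))
    d=np.c_[uv,np.ones(len(uv))]@np.linalg.inv(p['intrinsics']).T@R.from_quat(p['orientation']).as_matrix().T
    o=p['xyz'];t=(z-o[2])/d[:,2]
    return o+d*t[:,None]
def pix(n,P,p=None):
    p=p or cams.camera_params(n)
    c=(np.atleast_2d(P)-p['xyz'])@R.from_quat(p['orientation']).as_matrix()
    q=c@p['intrinsics'].T
    return q[:,:2]/q[:,2:]
E
python3 - <<'E'
from h import *
np.set_printoptions(precision=4,suppress=True)
c0=lambda a:np.array(a)/5.5+[260,125]-0.41
c1=lambda a:np.array(a)/5+[250,170]-0.4
T=lambda n,c,a,z:ray(n,c(a),z)[:,:2]
ang=lambda v:np.degrees(np.arctan2(v[1],v[0]))
h=T('top',c0,[[262,209],[566,200],[267,413],[574,405]],.069)
print('holes top',h,'mean',h.mean(0),'yaw',ang(h[0]-h[2]),ang(h[1]-h[3]),ang(h[0]-h[1])-90,ang(h[2]-h[3])-90)
e=T('top',c0,[[182,122],[648,118],[185,500],[660,490]],.069)
print('corners',e.mean(0),ang(e[0]-e[1])-90,ang(e[1]-e[3]))
h2=T('scene',c1,[[466,250],[259,378],[356,154],[154,270]],.069)
print('holes scene',h2,h2.mean(0),'yaw',ang(h2[0]-h2[1])-90,ang(h2[0]-h2[2]))
r=T('top',c0,[[105,118],[583,72],[145,500]],.055);print('rim UL UR LL',r,np.linalg.norm(r[0]-r[1]),np.linalg.norm(r[0]-r[2]),ang(r[0]-r[1])-90,ang(r[0]-r[2]),'centre',(r[1]+r[2])/2)
r=T('top',c0,[[160,97],[520,62],[98,172],[124,440]],.071);print('rib outer',r,ang(r[0]-r[1])-90,ang(r[2]-r[3]))
r=T('scene',c1,[[615,245],[322,485],[395,97]],.055);print('scene rim',r,np.linalg.norm(r[0]-r[1]),np.linalg.norm(r[0]-r[2]),ang(r[0]-r[1])-90,ang(r[0]-r[2]))
E
```

```text
holes top [[ 0.5745  0.1156]
 [ 0.5795 -0.0084]
 [ 0.491   0.1123]
 [ 0.4958 -0.012 ]] mean [0.5352 0.0519] yaw 2.2952023600760443 2.503979307318119 2.3356436596349397 2.187592078735051
corners [0.5353 0.0514] 1.0928562407357703 1.9504191847773429
holes scene [[ 0.5742  0.1137]
 [ 0.5785 -0.0108]
 [ 0.49    0.1097]
 [ 0.4945 -0.0143]] [0.5343 0.0496] yaw 2.005054575321708 2.752241953694906
rim UL UR LL [[ 0.6141  0.1822]
 [ 0.6355 -0.0162]
 [ 0.4556  0.1624]] 0.19953301525323233 0.15969396283448087 6.158353455483024 7.124274499008171 centre [0.5456 0.0731]
rib outer [[0.62   0.1581]
 [0.6361 0.0109]
 [0.5887 0.1828]
 [0.4792 0.1699]] 6.2130614430323305 6.718239831374556
scene rim [[ 0.6062  0.1829]
 [ 0.6352 -0.0165]
 [ 0.4572  0.1596]] 0.20144270425869729 0.15082699071506464 8.274746531178877 8.884271029837798
```

Emit:
carry_out --pt "1 0 0 0 -7.4" --pt "1 0 0 0 -7.4" --pt "1 0 0 0 -7.4" --pt "1 0 0 0 -7.5" --grip_force 30

```text
time: 0.5
tcp_pos: [0.2066, 0.4823, 0.2309]
eef_rot: [-0.059, 0.998, -0.0, -0.0]
wrist_force: [-0.4, -0.7, -0.1]
gripper_width: 0.0286
```

Emit:
carry_out --pt "1 -2 -4 0 0" --pt "1 -2 -4 0 0" --pt "1 -2 -4 0 0" --pt "1 -2 -4 0 0" --pt "1 -2 -4 0 0"

```text
time: 1.0
tcp_pos: [0.3292, 0.2936, 0.2312]
eef_rot: [-0.057, 0.998, -0.0, -0.0]
wrist_force: [1.1, 0.4, 0.6]
gripper_width: 0.0001
```

Emit:
carry_out --pt "1 -2 -4 0 0" --pt "1 -2 -4 0 0" --pt "1 -2 -4 0 0" --pt "1 -2 -4 0 0" --pt "1 -2 -4 0 0"

```text
time: 1.5
tcp_pos: [0.4514, 0.106, 0.2312]
eef_rot: [-0.057, 0.998, 0.0, -0.0]
wrist_force: [0.3, 0.9, 0.6]
gripper_width: 0.0002
```

Emit:
carry_out --pt "1 -2 -4 0 0" --pt "1 -2 -4 0 0" --pt "1 -2 -4 0 0" --pt "1 0 0 0 0"

```text
time: 1.9
tcp_pos: [0.5264, -0.0088, 0.2306]
eef_rot: [-0.055, 0.999, -0.001, 0.0]
wrist_force: [-0.7, 0.1, 0.8]
gripper_width: -0.0
```

Emit:
carry_out --pt "1 -1.3 -3.2 0 0" --pt "1 -1.3 -3.2 0 0" --pt "1 0 0 0 0"

```text
time: 2.2
tcp_pos: [0.5583, -0.068, 0.2307]
eef_rot: [-0.055, 0.998, -0.0, 0.0]
wrist_force: [-0.0, 0.7, -1.0]
gripper_width: 0.0001
```

Emit:
carry_out --pt "1 0 0 4.5 0" --pt "1 0 0 4.5 0" --pt "1 0 0 4 0" --pt "1 0 0 3 0" --pt "1 0 0 0 0"

```text
time: 2.7
tcp_pos: [0.5534, -0.0637, 0.0675]
eef_rot: [-0.057, 0.998, 0.001, -0.004]
wrist_force: [0.1, -0.3, -0.7]
gripper_width: -0.0002
```

```bash
python3 - <<'E'
from h import *
im=cams.read_camera('scene')[:,:,::-1][165:285,230:400]
cv2.imwrite('pics/a1.png',cv2.resize(im,None,fx=4.7,fy=4.7,interpolation=cv2.INTER_CUBIC))
print(sensors.read_state()['tcp_pos'],sensors.read_state()['wrist_force'])
E
```

```text
[ 0.55519947 -0.0642083   0.07006516] [0.21768566 0.28461538 1.20585366]
```

View pics/a1.png

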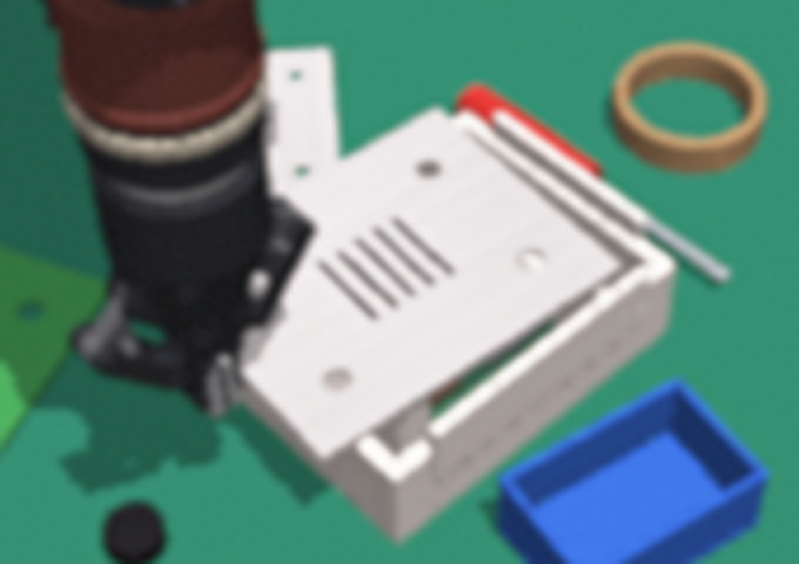

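Fingertips are beside the cover's −y edge at about (225,395) in the crop, with the cover still untouched. Lowering to just above rim height.

Emit:
carry_out --pt "1 -0.3 0 1.2 0" --pt "1 0 0 0 0" --pt "1 0 0 0 0"

```text
time: 3.05
tcp_pos: [0.5608, -0.065, 0.0602]
eef_rot: [-0.057, 0.998, -0.0, 0.001]
wrist_force: [0.2, -0.7, 0.2]
gripper_width: -0.0001
```

Emit:
carry_out --pt "1 0 0.4 0 0" --pt "1 0 0.4 0 0" --pt "1 0 0 0 0"

```text
time: 3.35
tcp_pos: [0.5592, -0.0564, 0.0597]
eef_rot: [-0.057, 0.998, 0.0, 0.0]
wrist_force: [-0.2, -0.5, 0.2]
gripper_width: -0.0003
```

Emit:
carry_out --pt "1 0 0.4 0.15 0" --pt "1 0 0.4 0 0" --pt "1 0 0 0 0"

```text
time: 3.65
tcp_pos: [0.5585, -0.0487, 0.0581]
eef_rot: [-0.057, 0.998, -0.0, 0.0]
wrist_force: [-0.6, -1.9, 3.4]
gripper_width: -0.0001
```

Emit:
carry_out --pt "1 0 0.3 0 0" --pt "1 0 0.3 0 0" --pt "1 0 0 0 0"

```text
time: 3.95
tcp_pos: [0.5578, -0.0427, 0.058]
eef_rot: [-0.057, 0.998, 0.0, 0.0]
wrist_force: [1.3, -3.3, 3.8]
gripper_width: 0.0002
```

```bash
cat > snap.py <<'E'
from h import *
import sys
n=sys.argv[1]
for c,(a,b,d,e),f in [('scene',(165,285,230,400),4.7),('top',(125,230,260,400),5.5)]:
    im=cams.read_camera(c)[:,:,::-1][a:b,d:e]
    cv2.imwrite(f'pics/{n}_{c}.png',cv2.resize(im,None,fx=f,fy=f,interpolation=cv2.INTER_CUBIC))
s=sensors.read_state();print(s['tcp_pos'],s['wrist_force'])
E
python3 snap.py b
```

```text
[ 0.55762062 -0.04283302  0.05786747] [ 1.40554616 -2.01517401  3.42223883]
```

View pics/b_scene.png

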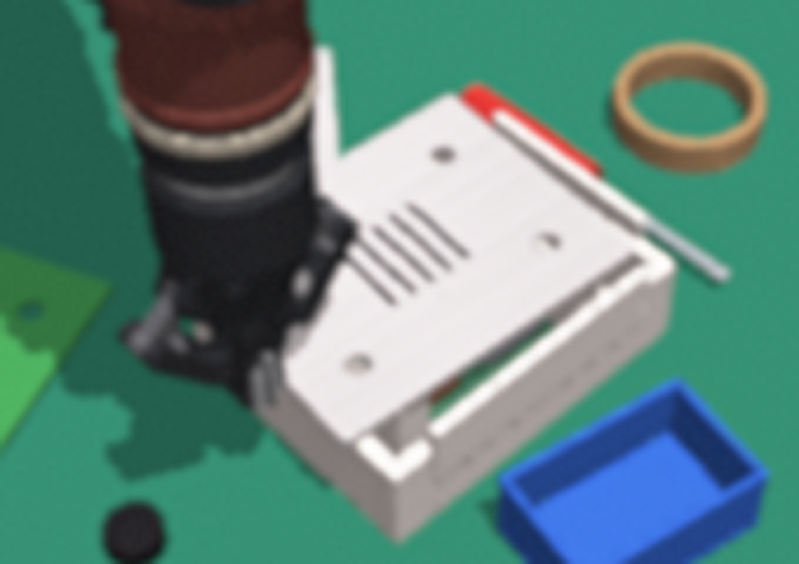

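View pics/b_top.png

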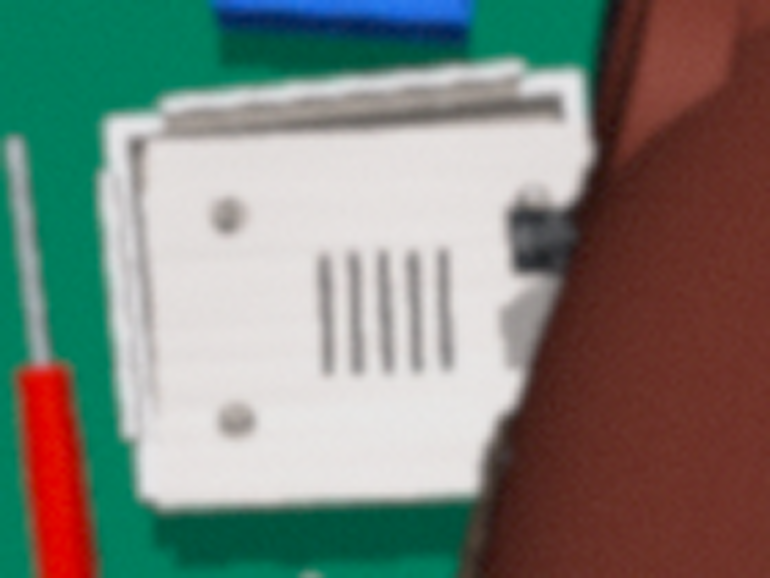

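The cover has moved about 14 mm toward +y; its left holes are now at crop (228,214) and (236,420). The +y gap is about 6 mm. Continuing gently.

Emit:
carry_out --pt "1 0 0.2 0 0" --pt "1 0 0.2 0 0" --pt "1 0 0 0 0"

```text
time: 4.35
tcp_pos: [0.5572, -0.0389, 0.0578]
eef_rot: [-0.057, 0.998, 0.0, 0.0]
wrist_force: [1.4, -4.0, 5.5]
gripper_width: -0.0002
```

Emit:
carry_out --pt "1 0 0.1 0 0" --pt "1 0 0.1 0 0" --pt "1 0 0 0 0"

```text
time: 4.65
tcp_pos: [0.557, -0.037, 0.0579]
eef_rot: [-0.057, 0.998, -0.0, 0.0]
wrist_force: [1.3, -4.2, 4.7]
gripper_width: 0.0
```

```bash
python3 snap.py c
```

```text
[ 0.55700221 -0.03704791  0.05784995] [ 1.44911914 -4.12383581  5.26018129]
```

View pics/c_scene.png

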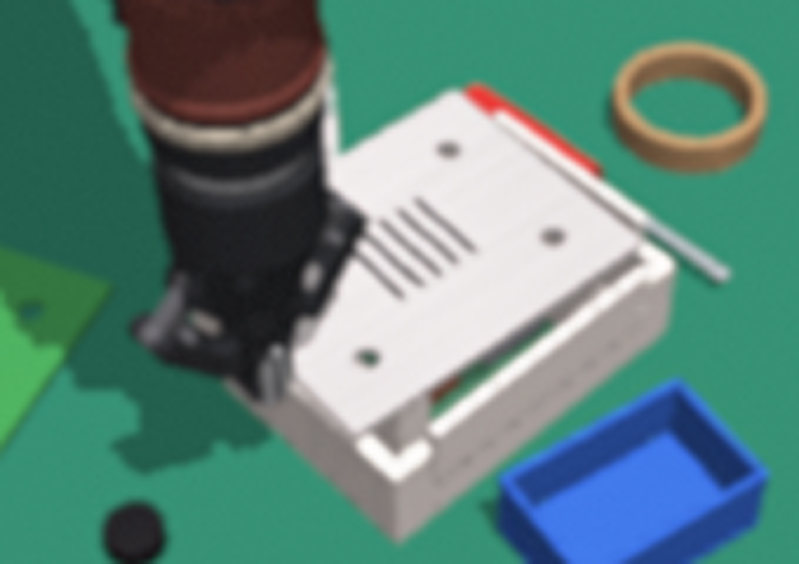

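View pics/c_top.png

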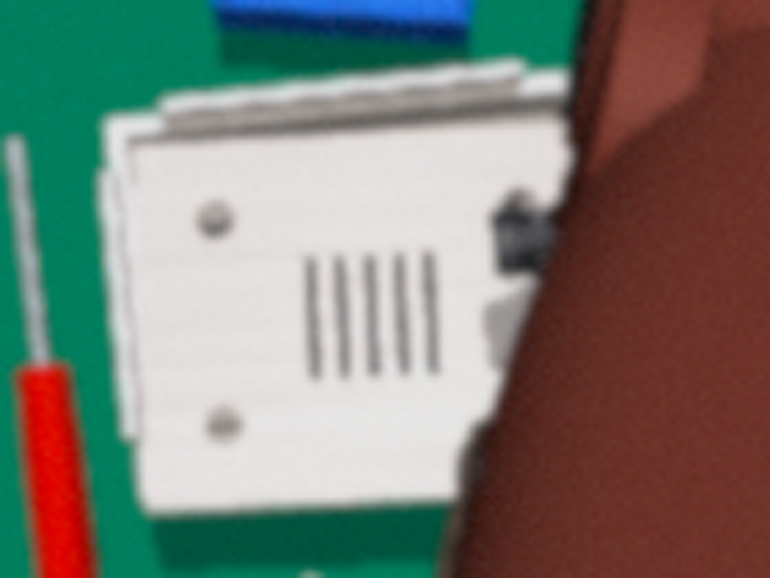

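Emit:
carry_out --pt "1 0 0.1 -0.05 0" --pt "1 0 0.1 0 0" --pt "1 0 0 0 0"

```text
time: 5.05
tcp_pos: [0.5566, -0.0355, 0.0582]
eef_rot: [-0.057, 0.998, -0.0, -0.0]
wrist_force: [1.4, -5.8, 2.0]
gripper_width: 0.0001
```

Emit:
carry_out --pt "1 0 0.1 0 0" --pt "1 0 0 0 0"

```text
time: 5.25
tcp_pos: [0.5567, -0.0352, 0.0582]
eef_rot: [-0.056, 0.998, -0.001, -0.0]
wrist_force: [2.7, -8.5, 1.3]
gripper_width: 0.0002
```

Emit:
carry_out --pt "1 0 0.1 0 0" --pt "1 0 0.1 0 0" --pt "1 0 0 0 0"

```text
time: 5.55
tcp_pos: [0.5578, -0.0344, 0.0585]
eef_rot: [-0.056, 0.998, -0.002, 0.001]
wrist_force: [5.6, -14.5, -0.9]
gripper_width: 0.0001
```

```bash
python3 snap.py d
```

```text
[ 0.55777984 -0.03438185  0.05850092] [  6.39697814 -13.25441728  -2.02907891]
```

View pics/d_scene.png

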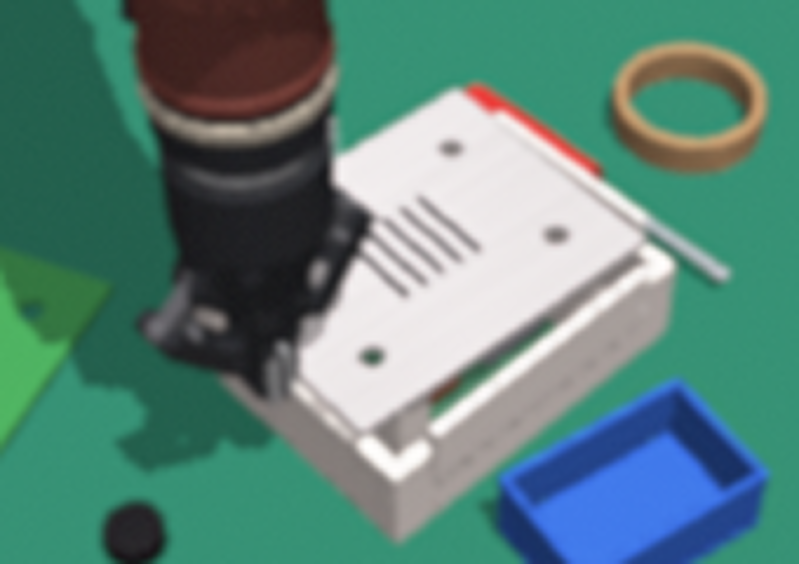

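View pics/d_top.png

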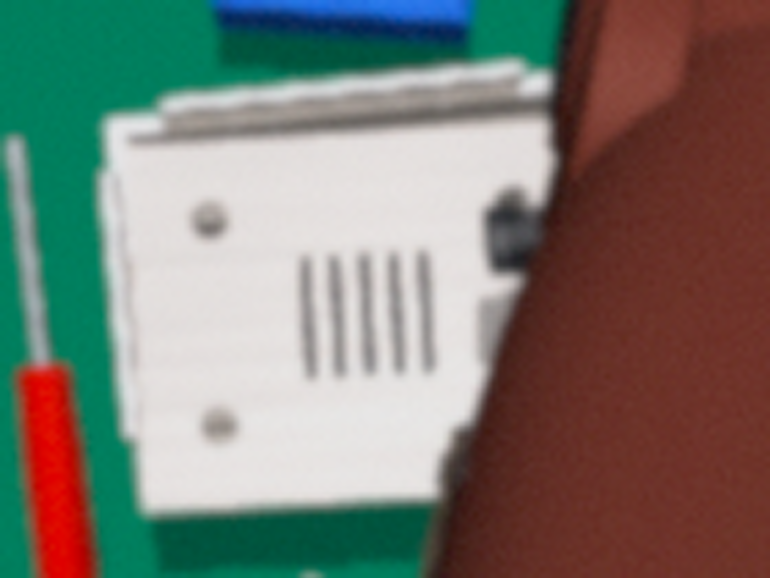

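The cover lies against the +y rib (wrist force 14 N, holes at crop (209,219) and (219,425)) with a small gap left on the +x side. Backing off and going to the −x edge.

Emit:
carry_out --pt "1 0 -0.8 0 0" --pt "1 0 -0.5 0 0" --pt "1 0 0 -4 0" --pt "1 0 0 -4 0" --pt "1 0 0 0 0"

```text
time: 6.15
tcp_pos: [0.5602, -0.0451, 0.1427]
eef_rot: [-0.057, 0.998, -0.0, 0.003]
wrist_force: [-0.4, -1.1, 0.3]
gripper_width: -0.0004
```

Emit:
carry_out --pt "1 3.6 3.4 0 0" --pt "1 3.6 3.4 0 0" --pt "1 3.6 3.5 0 0" --pt "1 0 0 0 0" --pt "1 0 0 0 0"

```text
time: 6.65
tcp_pos: [0.4378, 0.0459, 0.138]
eef_rot: [-0.058, 0.998, 0.0, -0.0]
wrist_force: [0.0, -0.1, -0.1]
gripper_width: -0.0003
```

```bash
python3 snap.py e
```

```text
[0.43959112 0.044862   0.13819922] [ 0.55335016 -0.80150977  0.9810111 ]
```

View pics/e_scene.png

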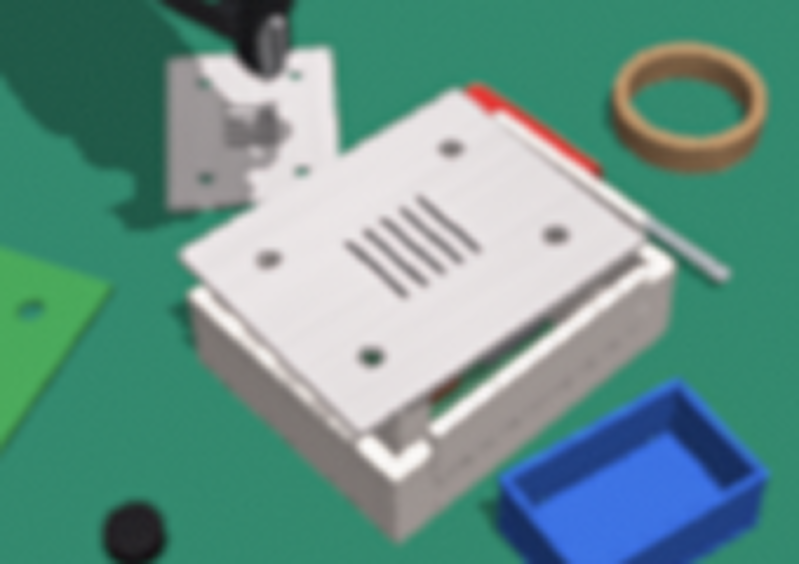

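The cover is still level on the pins and needs to move only toward +x. Lowering behind the −x edge and pushing along tool −x.

Emit:
carry_out --pt "1 0 0 4 0" --pt "1 0 0 3 0" --pt "1 0 0 1 0" --pt "1 0 0 0 0"

```text
time: 7.15
tcp_pos: [0.4384, 0.0446, 0.0572]
eef_rot: [-0.056, 0.998, 0.0, -0.001]
wrist_force: [0.1, -0.3, 0.5]
gripper_width: -0.0005
```

Emit:
carry_out --pt "1 -0.4 0 0 0" --pt "1 -0.4 0 0 0" --pt "1 0 0 0 0"

```text
time: 7.45
tcp_pos: [0.4485, 0.0457, 0.0593]
eef_rot: [-0.057, 0.998, -0.0, 0.001]
wrist_force: [0.3, 0.1, -1.2]
gripper_width: -0.0001
```

Emit:
carry_out --pt "1 -0.3 0 0 0" --pt "1 -0.3 0 0 0" --pt "1 0 0 0 0"

```text
time: 7.75
tcp_pos: [0.4533, 0.0465, 0.0585]
eef_rot: [-0.057, 0.998, -0.0, 0.0]
wrist_force: [-0.5, -0.9, -0.7]
gripper_width: -0.0001
```

```bash
python3 snap.py f
```

```text
[0.45327425 0.04662954 0.05842095] [-0.45279044 -0.59130342  0.23125314]
```

View pics/f_scene.png

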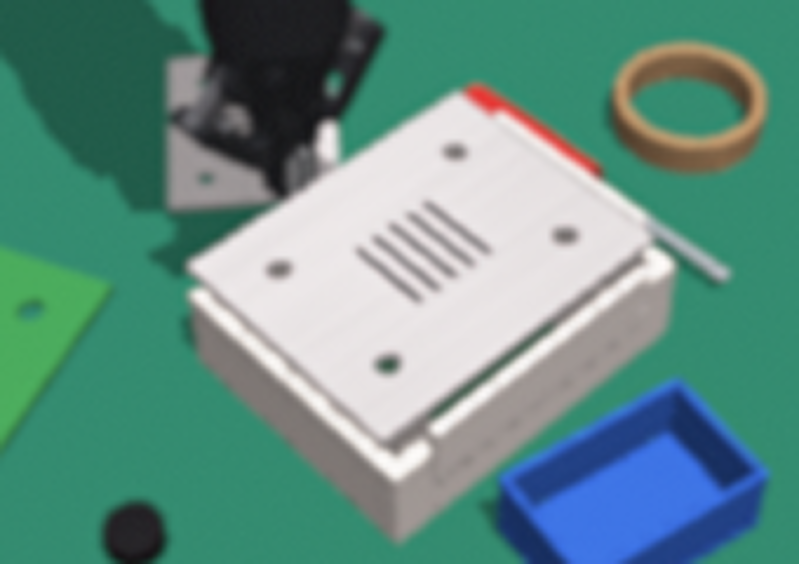

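The cover is sliding toward +x (front hole moved from (371,355) to (388,363)). Continuing.

Emit:
carry_out --pt "1 -0.2 0 0 0" --pt "1 -0.2 0 0 0" --pt "1 0 0 0 0"

```text
time: 8.15
tcp_pos: [0.4575, 0.0471, 0.0583]
eef_rot: [-0.057, 0.998, 0.0, 0.0]
wrist_force: [-0.2, 0.1, -0.6]
gripper_width: -0.0001
```

Emit:
carry_out --pt "1 -0.2 0 0 0" --pt "1 0 0 0 0"

```text
time: 8.35
tcp_pos: [0.4598, 0.0473, 0.0585]
eef_rot: [-0.057, 0.998, 0.0, 0.001]
wrist_force: [0.4, -0.3, 0.3]
gripper_width: 0.0001
```

```bash
python3 snap.py g
```

```text
[0.4592445  0.04729969 0.05839992] [-1.26455993  0.07483657  0.38024678]
```

View pics/g_scene.png

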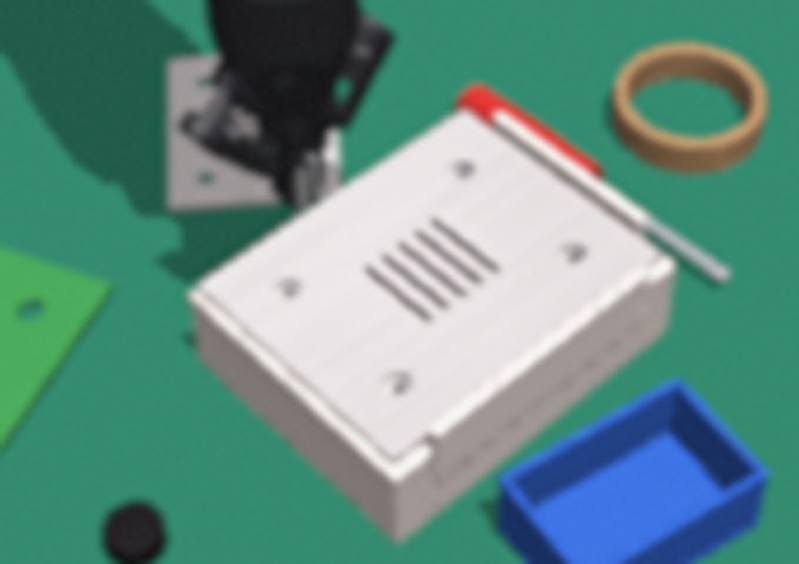

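The cover has dropped: all four pins show inside the holes at (290,287), (400,381), (573,251) and (463,168). A small final nudge up to the +x rib, then a retreat.

Emit:
carry_out --pt "1 -0.1 0 0.05 0" --pt "1 -0.1 0 0 0" --pt "1 0 0 0 0"

```text
time: 8.75
tcp_pos: [0.4607, 0.0474, 0.0577]
eef_rot: [-0.057, 0.998, 0.0, -0.0]
wrist_force: [-1.1, 0.6, 0.8]
gripper_width: -0.0003
```

Emit:
carry_out --pt "1 -0.1 0 0 0" --pt "1 0 0 0 0"

```text
time: 8.95
tcp_pos: [0.4614, 0.0475, 0.0577]
eef_rot: [-0.057, 0.998, -0.0, -0.0]
wrist_force: [-3.0, -0.2, 1.7]
gripper_width: -0.0001
```

Emit:
carry_out --pt "1 -0.1 0 0 0" --pt "1 0 0 0 0"

```text
time: 9.15
tcp_pos: [0.4627, 0.0476, 0.0577]
eef_rot: [-0.057, 0.998, -0.0, -0.0]
wrist_force: [-1.9, -1.1, 0.8]
gripper_width: 0.0001
```

Emit:
carry_out --pt "1 -0.1 0 0 0" --pt "1 0 0 0 0"

```text
time: 9.35
tcp_pos: [0.4639, 0.0477, 0.0578]
eef_rot: [-0.057, 0.998, -0.0, -0.0]
wrist_force: [-1.6, -0.6, 0.5]
gripper_width: -0.0002
```

Still sliding freely with 2 N. A few more steps until the rib stops it.

Emit:
carry_out --pt "1 -0.1 0 0 0" --pt "1 0 0 0 0"

```text
time: 9.55
tcp_pos: [0.4642, 0.0478, 0.0577]
eef_rot: [-0.057, 0.998, -0.0, -0.001]
wrist_force: [-5.6, -1.2, 1.8]
gripper_width: -0.0004
```

```bash
python3 snap.py i
```

```text
[0.46410486 0.04780573 0.0576354 ] [-5.69241153 -1.64722158  2.11624942]
```

View pics/i_scene.png

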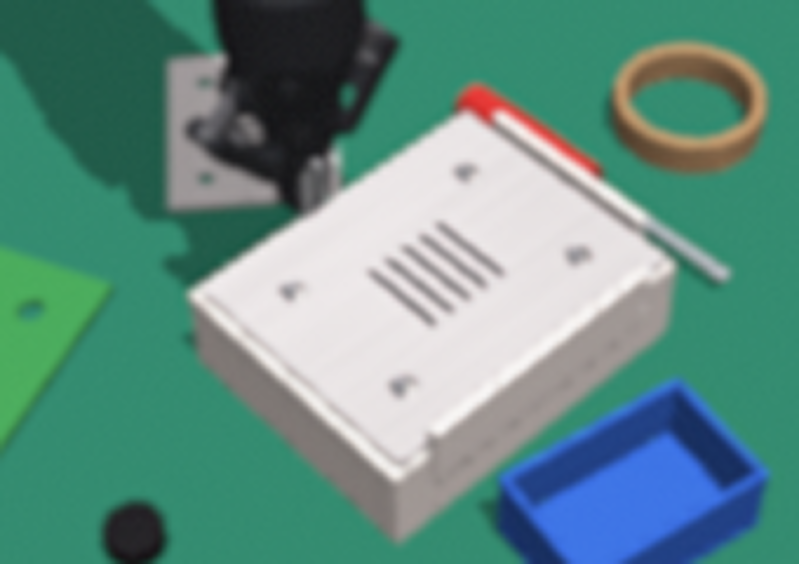

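The cover is down, all four pins are through the holes, and the force jumped to about 6 N against the +x rib. Retreating.

Emit:
carry_out --pt "1 0.8 0 0 0" --pt "1 1.5 0 0 0" --pt "1 0 0 -4 0" --pt "1 0 0 -5 0" --pt "1 0 0 -5 0"

```text
time: 10.15
tcp_pos: [0.4416, 0.0454, 0.1996]
eef_rot: [-0.057, 0.998, 0.0, 0.0]
wrist_force: [1.2, 0.4, -0.7]
gripper_width: 0.0
```

Emit:
carry_out --pt "1 3 4.5 0 0" --pt "1 3 4.5 0 0" --pt "0 2 4.5 0 0" --pt "0 0 4.5 0 0" --pt "0 0 4.5 0 0"

```text
time: 10.65
tcp_pos: [0.3417, 0.2555, 0.1985]
eef_rot: [-0.057, 0.998, 0.001, 0.001]
wrist_force: [1.4, -0.0, 0.5]
gripper_width: 0.0431
```

Emit:
carry_out --pt "0 0 0 0 0" --pt "0 0 0 0 0" --pt "0 0 0 0 0"

```text
time: 10.95
tcp_pos: [0.3423, 0.2529, 0.1978]
eef_rot: [-0.057, 0.998, -0.0, 0.0]
wrist_force: [0.1, 0.2, 0.8]
gripper_width: 0.0845
```

```bash
python3 snap.py j; python3 - <<'E'
from h import *
cv2.imwrite('pics/full.png',cams.read_camera('top')[:,:,::-1])
E
```

```text
[0.34262392 0.25250759 0.19784186] [-0.18699684 -0.14308717 -0.93093732]
```

View pics/j_scene.png

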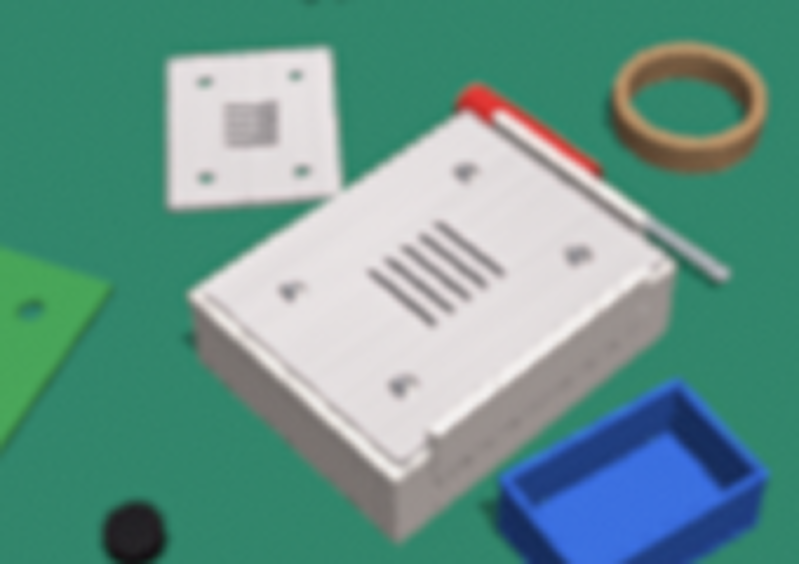

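View pics/j_top.png

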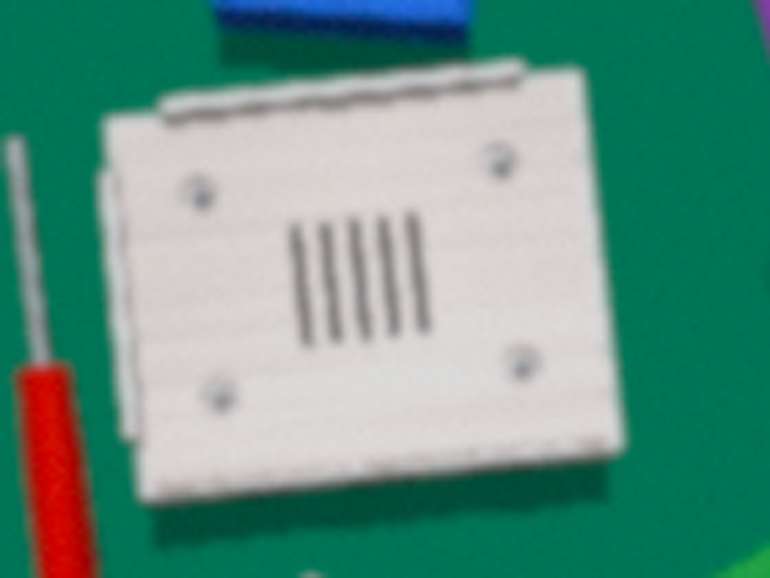

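View pics/full.png

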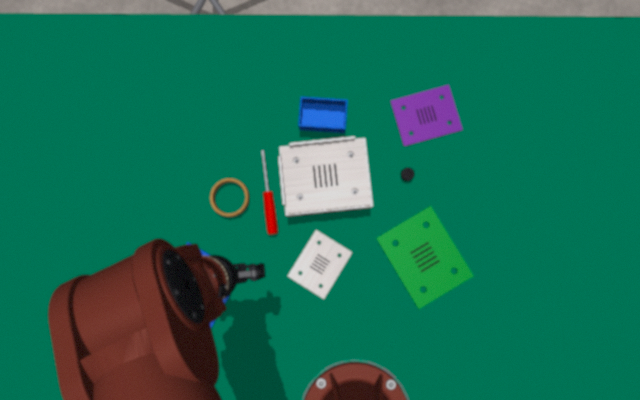

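The cover is flat on the rim and square to both ribs, with pins in all four holes (top crop (200,193), (500,160), (221,394), (521,362)). The bystanders are where they were. One height check across both views, then I hand it in.

```bash
python3 - <<'E'
from h import *
from bench import job
a=np.array([[200,193],[500,160],[221,394],[521,362]])/5.5+[260,125]-.41
b=np.array([[578,254],[403,385],[466,171],[292,291]])/4.7+[230,165]-.4
for z in (.060,.069):
    d=ray('top',a,z)-ray('scene',b,z); print(z,d[:,:2].round(4).tolist())
print(ray('top',a,.06).mean(0))
job.close_job()
E
```

```text
0.06 [[0.0022, 0.0016], [0.0024, 0.0017], [0.0024, 0.0017], [0.002, 0.0028]]
0.069 [[-0.0051, 0.0065], [-0.0048, 0.0061], [-0.0052, 0.0065], [-0.0055, 0.0071]]
[0.54813383 0.07516132 0.06      ]
the job is handed in; nothing more can be done
```

The cover is seated flat on the housing's rim, with all four pins through its holes, and the job is handed in after about 11 s of robot time. I nudged the large grey plate with the closed fingers, first along +y until the rib stopped it, then along +x. It dropped over the pins during the +x push, and I pushed on until the +x rib stopped it. The highest force in the readings was about 16 N, and the arm is now clear with the gripper open.

**Last checks:**
- **Height:** the two camera views agree to about 3 mm on the hole positions when the plate's top is taken at 60 mm (seated). At 69 mm (still up on the pins) they disagree by about 8 mm.
- **Position:** the plate's centre came out at (0.548, 0.075), about 2–3 mm from my first estimate of the seat. That is about as close as the camera calibration and my pixel picks allow.
- **Other things:** the tape roll, screwdriver, blue bin, dial, small grey plate, and green and purple plates show no movement. The arm hides most of the blue plate in the final top picture, but it never went near the bench there.

No check failed. One thing I did not explain: the tool felt up to 5 N upward during the +y push, probably friction at the plate's edge.

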